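# Hold the handheld microscope square on the ringed spot of a tilted wood specimen

## Task

Take the handheld digital microscope out of its desk stand and set its clear sprung nose cap on the spot inside the red ring (not the blue one) of the sawn wood disc, square to the disc's tilted face, pressing gently so that the cap is pushed in about half-way. Hold it still there for at least two seconds while the picture is taken, and finish still gripping it like that: do not put it down or let go. Do not shift the disc or its stage, nor disturb the other things on the table.

Things in the scene. Friction and masses are not known exactly. Their poses are not given: they have to be found in the camera images.
- scope_grip (a point): Where to grip the handheld microscope: a loose ivory cylinder, nose down in its black desk stand, grey band low down, black rings near the top. Point on its axis, 84 mm above the nose cap's front face, 40 mm below the top; z runs from nose to top. The body is 34 mm across here; being round, it can be gripped from any side. Lift it at least 50 mm to clear the stand
- scope: The same microscope, about 160 g, 124 mm long: body 34 mm across over the upper 90 mm, black neck 26 mm across below it, then the clear sprung nose cap, 22 mm across, standing 10 mm out of the neck. Origin at the centre of the cap's front face while the cap is fully out, z along the axis from nose to top
- nose_cap (a joint): How far the clear nose cap is pushed into the microscope, m: 0 fully out, 0.007 fully in; a spring pushes it out with about 1 N at the start of travel, 3.4 N half-way and 5.9 N at the end
- nose_face (a point): Centre of the flat front face of the sprung nose cap (moves with the cap)
- stand_seat (a point): Black desk stand, fixed, foot 90 mm across, socket 60 mm. Point on its upright axis at the seat, 42 mm above the table, on which the microscope's body rests (its grip point 50 mm above this point); neck and cap hang in a 30 mm hole below. A collar 50 mm across stands 12 mm above the seat
- stand: The same desk stand; origin at the table under its axis
- red_ring (a point): Centre of the red ring (38 mm outside, 29 mm inside diameter) round a dark spot, on the face of the sawn wood disc; z points straight out of the face, x away from the disc's centre, which is 33 mm off. The face, about 80 mm above the table at its centre, tilts up to 0.4 rad to either side of its stage
- blue_ring (a point): Centre of the blue ring of the same size on the same face, 66 mm from the red one: not to be used
- disc: The disc: light wood with growth rings and dark bark, 120 mm across, 16 mm thick, held by two flat steel clips 2 mm high on a turntable, on a grey tilting stage (fixed base 180 by 130 mm). Origin 22 mm below the centre of the wood face, z out of the face. Tilt and turntable are stiff: they bear a gentle square push and slip above about 15 N
- petri_mid (a point): Closed petri dish with pink medium, loose, 94 mm across, 16 mm high; point at its centre. Leave alone
- slide_box_mid (a point): Closed blue slide box with a white catch, loose, 102 by 82 mm, 35 mm high; point at its centre. Leave alone
- jar_mid (a point): Small amber specimen jar with black cap, loose, 48 mm across, 62 mm high; point at its centre. Leave alone
Things that resemble listed ones, but are neither listed nor needed, are in the scene too. Of the things like the scope, leave any that is pink or yellow; of the rest the smaller one is meant.

How it is judged (in metres and radians):
On the way, in this order (a step that is already met when the one before it is completed fails the run):
1. the microscope is gripped and lifted clear of its stand (contact force between the fingers and scope above 2 N and contact force between scope and stand below 0.1 N and height (world z) of scope_grip above 0.13 m), for 0.1 s.
2. its nose cap is held on the red-ringed spot, square to the face and gently pressed in, for two seconds (distance between nose_face and red_ring below 0.006 m and angle between the z axis of scope and the z axis of red_ring, either way round below 0.14 rad and value of joint nose_cap between 0.001 and 0.0063 m and contact force between scope and disc between 1 and 9 N and contact force between the fingers and scope above 2 N and linear speed of scope below 0.02 m/s), for 2 s.
At the end, for the whole second after the job is handed in: Microscope still gripped, at rest, off its stand; cap centre within 6 mm of the red ring centre, axis within 0.14 rad of square to the face, cap pushed in 1.0 to 6.3 mm of 7, contact force 1 to 9 N; the ring moved under 6 mm, the other things under 20 mm (all of step 2 and contact force between scope and stand below 0.1 N and height (world z) of scope_grip above 0.11 m and distance of red_ring from where it was at the start of the episode below 0.006 m and distance of each of petri_mid, slide_box_mid, jar_mid from where it was at the start of the episode below 0.02 m); the arm keeps its last pose, push and grip.
It fails at once if the microscope is pressed hard on the disc (over 14 N) (contact force between scope and disc above 14 N).
It fails at once if the disc or its stage is shifted, turned or tipped (ringed spot moved over 8 mm) (distance of any of red_ring, blue_ring from where it was at the start of the episode above 0.008 m).
It fails at once if another thing on the table is disturbed (moved over 30 mm) (distance of any of petri_mid, slide_box_mid, jar_mid from where it was at the start of the episode above 0.03 m).
It also fails if it takes over 42 s, if anything falls off the work surface, if the arm or the gripper's body presses on something with over 40 N, if the wrist force passes 120 N, or if a joint passes its speed limit or range.

## Robot

A 6-joint arm with a two-finger parallel gripper is mounted at the origin on the work surface. World frame = base frame: x ahead of the robot, y to its left, z up, the work surface at z = 0. Lengths are in m, angles in degrees, forces in N, time in s.
With the tool pointing down it reaches from about 0.25 to 0.725 m from the base axis. Payload 9.7 kg.
Tool frame: the origin (TCP) lies midway between the tips of the shut fingers; the grasp point (between the pads) lies 19 mm behind it; x points along the fingers, y is the direction in which the jaws open and shut, and the axes are right-handed (so a half turn about x gives the same grasp; the last joint's range is limited). The gripper opens to 85 mm and grips with 20 to 120 N. Pads are 22 mm wide; open, the fingers measure 114 mm over their backs; the gripper's body (76 mm by 85 mm) begins 54 mm behind the grasp point. The pads swing forward as they close: fully open they stand 13 mm farther back than shut.
Start: joints at [67.265, 4.979, 10.078, 95.1, 0, 90], TCP at [0.213, 0.507, 0.231] pointing down, gripper open.
Joint ranges: [-179.16, 179.16], [-48.56, 103.87], [-65.8, 70.77], [-126.05, 130.52], [-82.76, 87.17], [-180, 180]. Speed limits (degrees/s): [127.2, 127.2, 147.25, 180, 180, 180].

## Interface

Orientations are given as [roll, pitch, yaw] about the fixed x, y, z axes, in that order (R = Rz(yaw) Ry(pitch) Rx(roll)).
In Python, from workcell import bot, cams gives the robot as it stands.
- The arm moves only by the tool apply_moves, never from a script. Its argument "commands" is a list of rows, each a list of 5 numbers: the shift along the tool's x, y, z in m, then the turn about the tool's x in rad, then the opening, from -1 (shut) to 1 (fully open). In form: [[tx, ty, tz, roll, hand], ...]. A call has 1 to 12 rows; each row is the pose to reach, as a shift and turn from the pose measured when the call began, along the tool's axes at that moment; what a row does not reach only later rows make up. A row lasts 1/10 s, in which the tool goes at most 50 mm and 8.59 degrees, less where a joint would pass 70% of its speed; a pose out of reach is approached as far as the arm can. A call with a gripper value outside its range is refused whole. The fingers move at their own pace and stop on an object; "newtons" is the grip in N (left out, the last holds). Time passes only in rows, so rows that repeat a pose let the fingers close. It gives the time, the measured TCP pose, the force and the opening at its end, in the units of the state.
- bot.get_obs(): the state, without advancing time (a new reading comes with each control period).
- cams.camera(name): name is "scene" or "top"; returns a dict with "frame" (384x512x3 uint8, blue, green, red), "depth" (384x512 float32, m along the optical axis (not along the pixel's ray), 0 where there is no reading), "camera_matrix" (3x3 intrinsics, pixels), "R" (3x3) and "t" (3): a world point X has camera coordinates R X + t. Camera axes: x right, y down, z forward; pixel columns grow to the right and rows downward; lengths in m; the calibration is good to about 2 mm. A picture is of the moment at which its call begins.
- bot.job_done(): hands the job in, once; it reports no verdict.
Trained networks look in the newest picture that a camera, given by its name, has taken for a name from the list of things; names that differ only in an ending like _2 or _b are one class to them, and where a whole thing is asked for, a point or a joint stands for the part that bears it (a point fixed in the world has none). Each returns a list of dicts, best first, with "confidence" (0 to 1); they miss things now and then, are a little off and sometimes report something else, mostly with a low value. They report only what shows in the picture. A call takes as long as a camera call. They do not tell look-alikes from the thing itself.
- cams.spot_in(name, camera): "rect" ([left, top, right, bottom] in pixels, round what is visible of it).
The state is a dict: "time": time; "q": joint angles; "qd": joint speeds; "joint_efforts": joint torques, N m; "ee_pos": TCP position; "tcp_rot": TCP orientation; "wrist_force": force on the tool from outside, world axes, zero at the start; "torque": the same for the moment, N m; "opening": finger opening in m.
Only numpy, scipy, OpenCV 4.12 (cv2) and the standard library are available. Lean on these libraries where they do the work, as an engineer would, in place of code of your own. Each camera call takes 0.05 s, during which the arm holds its last target. There are 200 camera calls.

## Working session

There is one attempt and no reset: what is moved stays moved. The work goes in short steps, Python scripts to look and compute and a tool call to move; the robot and the scene stay as the last step left them, time stands still between calls to the robot, and variables do not carry over. Pictures are saved under pics/ and viewed, about 8 in all and at most 12, crops included, and the job is handed in when it is done.

Besides the shell and the picture viewer there is one more tool, called by a JSON object that holds its "fn" and its "kwargs". apply_moves: Moves the arm, as the interface text tells. Its arguments: {"type":"object","properties":{"commands":{"type":"array"},"newtons":{"type":"number"}},"required":["commands"]}

```bash
mkdir -p pics
cat > h.py <<'E'
import numpy as np, cv2
from workcell import bot, cams
def world(c,u,v,z=None):
    z=c["depth"][int(v),int(u)] if z is None else z
    p=np.linalg.inv(c["camera_matrix"])@np.array([u,v,1])*z
    return c["R"].T@(p-c["t"])
def cloud(c):
    d=c["depth"]; v,u=np.mgrid[:d.shape[0],:d.shape[1]]
    p=np.stack([u,v,np.ones_like(u)],-1)@np.linalg.inv(c["camera_matrix"]).T*d[...,None]
    return (p-c["t"])@c["R"]
E
python3 - <<'E'
from h import *
np.set_printoptions(precision=3,suppress=True)
for n in("scene","top"):
    c=cams.camera(n); cv2.imwrite(f"pics/{n}0.png",cv2.resize(c["frame"],(800,600),interpolation=cv2.INTER_CUBIC))
    np.savez(f"{n}0.npz",**c)
    print(n,"cam at",-c["R"].T@c["t"],c["R"][2])
    for k in("scope","stand","red_ring","blue_ring","disc","petri_mid","slide_box_mid","jar_mid"):
        for r in cams.spot_in(k,n)[:4]:
            l,t,R,b=r["rect"]; 
            print(k,np.round(r["rect"]),round(r["confidence"],2),world(c,(l+R)/2,(t+b)/2))
print(bot.get_obs())
E
```

```text
scene cam at [ 1.437 -0.606  1.145] [-0.55   0.422 -0.72 ]
scope [179. 232. 193. 267.] 0.93 [ 0.696 -0.271  0.085]
scope [203. 213. 221. 258.] 0.68 [ 0.724 -0.201  0.119]
scope [173. 196. 186. 224.] 0.55 [ 0.582 -0.22   0.107]
stand [169. 215. 198. 243.] 0.76 [ 0.594 -0.222  0.036]
red_ring [259. 146. 295. 176.] 0.81 [0.561 0.162 0.075]
blue_ring [255. 146. 294. 175.] 0.65 [0.555 0.155 0.075]
disc [257. 149. 295. 178.] 0.85 [0.574 0.147 0.082]
petri_mid [326. 134. 349. 158.] 0.78 [0.575 0.436 0.008]
slide_box_mid [258. 215. 301. 254.] 0.67 [ 0.779 -0.004  0.032]
jar_mid [ 94. 236. 115. 264.] 0.86 [ 0.534 -0.445  0.048]
jar_mid [256. 148. 296. 175.] 0.34 [0.563 0.156 0.078]
jar_mid [167. 217. 197. 244.] 0.17 [ 0.598 -0.229  0.038]
top cam at [0.4   0.01  1.231] [ 0.189 -0.006 -0.982]
scope [300. 237. 320. 256.] 0.87 [ 0.436 -0.155  0.177]
scope [315. 199. 330. 209.] 0.73 [ 0.567 -0.202  0.134]
scope [305. 152. 324. 175.] 0.63 [ 0.685 -0.174  0.168]
scope [303. 194. 335. 222.] 0.18 [ 0.559 -0.198  0.088]
stand [305. 196. 330. 221.] 0.62 [ 0.56  -0.196  0.075]
red_ring [181. 194. 225. 2
[... 155 characters left out ...]
192. 141. 220.] 0.88 [0.573 0.441 0.018]
slide_box_mid [243. 134. 276. 164.] 0.78 [ 0.769 -0.011  0.038]
slide_box_mid [186. 193. 223. 229.] 0.3 [0.549 0.165 0.082]
jar_mid [378. 216. 398. 234.] 0.62 [ 0.51  -0.422  0.067]
jar_mid [315. 201. 334. 214.] 0.53 [ 0.555 -0.207  0.13 ]
{'time': 0.9, 'q': array([67.265,  4.979, 10.081, 95.1  , -0.002, 90.001]), 'qd': array([-0.059, -0.066, -0.054,  0.055, -0.035,  0.088]), 'joint_efforts': array([  0.002, -52.01 ,  46.485,   0.002,   0.   ,   0.   ]), 'ee_pos': array([0.213, 0.507, 0.231]), 'tcp_rot': array([45.56 , 89.997, 22.824]), 'wrist_force': array([0.678, 0.048, 0.422]), 'torque': array([0.012, 0.043, 0.002]), 'opening': 0.08531599103975143}
```

Run:
```python
import numpy as np,cv2
a=np.load("scene0.npz")["frame"];b=np.load("top0.npz")["frame"]
A=cv2.resize(a[100:300,70:370],(800,533),interpolation=cv2.INTER_CUBIC)
B=cv2.resize(b[120:290,90:410],(800,425),interpolation=cv2.INTER_CUBIC)
cv2.imwrite("pics/a.png",A);cv2.imwrite("pics/b.png",B)
```

```text
(no output)
```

View pics/a.png

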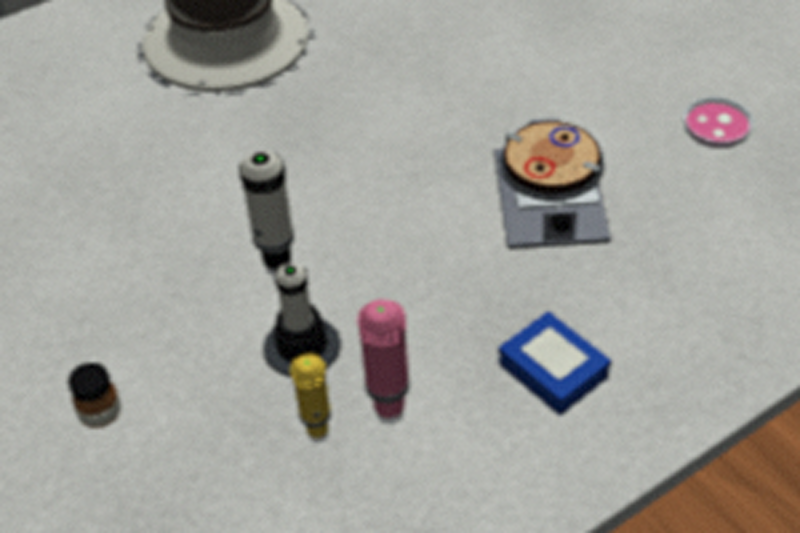

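View pics/b.png

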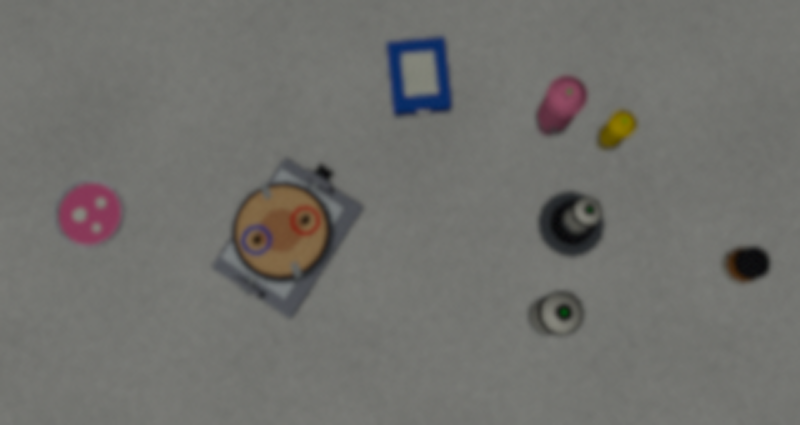

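The top view (crop, 2.5x) shows the small ivory scope in its black stand at about (575,215), with the big ivory look-alike at (560,313). The pink and yellow ones are above the stand. On the disc, the red ring is at (305,220) and the blue ring at (257,240). Next I'll measure the disc plane, the ring and the scope axis.

```bash
cat > m.py <<'E'
from h import *
np.set_printoptions(precision=4,suppress=True)
for n in("scene","top"):
    c=dict(np.load(f"{n}0.npz")); P=cloud(c); f=c["frame"].astype(int); hsv=cv2.cvtColor(c["frame"],cv2.COLOR_BGR2HSV)
    near=(np.hypot(P[...,0]-.555,P[...,1]-.162)<.055)&(P[...,2]>.05)
    X=P[near]; 
    for _ in range(6):
        m=X.mean(0); nn=np.linalg.svd(X-m)[2][2]; nn*=np.sign(nn[2]); r=(X-m)@nn; X=X[abs(r)<max(.002,2*r.std())]
    print(n,"plane n",nn,"tilt",np.arccos(nn[2]),"pt",m,"rms",r.std(),len(X))
    b,g,r_=f[...,0],f[...,1],f[...,2]
    R=near&((hsv[...,0]<6)|(hsv[...,0]>172))&(hsv[...,1]>110)
    B=near&(hsv[...,0]>105)&(hsv[...,0]<160)&(hsv[...,1]>40)
    K=np.linalg.inv(c["camera_matrix"]); o=-c["R"].T@c["t"]
    for nm,M in(("red",R),("blue",B)):
        v,u=np.nonzero(M)
        d=(np.c_[u,v,np.ones(len(u))]@K.T)@c["R"]; s=((m-o)@nn)/(d@nn); Q=o+d*s[:,None]
        # circle fit in plane
        e1=np.cross(nn,[0,1,0]);e1/=np.linalg.norm(e1);e2=np.cross(nn,e1)
        q=np.c_[(Q-m)@e1,(Q-m)@e2]
        for _ in range(4):
            s_=np.linalg.lstsq(np.c_[2*q,np.ones(len(q))],(q**2).sum(1),rcond=None)[0]; rad=np.sqrt(s_[2]+s_[:2]@s_[:2])
            k=abs(np.hypot(*(q-s_[:2]).T)-rad)<.006; q=q[k]
        print(" ",nm,len(u),"centre",m+s_[0]*e1+s_[1]*e2,"rad",rad,"mean",Q.mean(0))
    S=(np.hypot(P[...,0]-.558,P[...,1]+.202)<.06)
    for lo,hi in((.004,.012),(.045,.055),(.062,.08),(.08,.1),(.1,.12),(.12,.135),(.135,.16)):
        k=S&(P[...,2]>lo)&(P[...,2]<hi); q=P[k]
        if len(q)>6:
            y=q[:,:2]; s_=np.linalg.lstsq(np.c_[2*y,np.ones(len(y))],(y**2).sum(1),rcond=None)[0]
            print("  z",lo,hi,len(q),q.mean(0),q.min(0),q.max(0),"circ",s_[:2],np.sqrt(s_[2]+s_[:2]@s_[:2]))
E
python3 m.py
```

```text
scene plane n [ 0.0068 -0.0244  0.9997] tilt 0.02533341655914089 pt [0.5558 0.1616 0.0776] rms 0.0019931404665712374 520
  red 35 centre [0.5745 0.1405 0.077 ] rad 0.030189570149046968 mean [0.5712 0.1367 0.0769]
  blue 21 centre [0.5352 0.1993 0.0787] rad 0.015612088609473673 mean [0.5384 0.1895 0.0784]
  z 0.004 0.012 113 [ 0.5749 -0.216   0.0067] [ 0.5188 -0.258   0.004 ] [ 0.6134 -0.1512  0.0119] circ [ 0.5643 -0.2112] 0.038896232474185596
  z 0.045 0.055 91 [ 0.5778 -0.2188  0.0509] [ 0.546  -0.2393  0.0452] [ 0.5953 -0.1896  0.0546] circ [ 0.569  -0.2147] 0.02141213437496323
  z 0.062 0.08 41 [ 0.5799 -0.2196  0.0706] [ 0.5673 -0.2315  0.062 ] [ 0.5863 -0.2052  0.0797] circ [ 0.571 -0.216] 0.013821198299205
  z 0.08 0.1 54 [ 0.5794 -0.2192  0.0887] [ 0.5619 -0.2307  0.0803] [ 0.5872 -0.1981  0.0994] circ [ 0.5704 -0.2152] 0.014578926464167172
  z 0.1 0.12 56 [ 0.5796 -0.22    0.1106] [ 0.5662 -0.232   0.1   ] [ 0.5869 -0.1991  0.12  ] circ [ 0.5698 -0.2148] 0.015371100811224093
  z 0.12 0.135 87 [ 0.5727 -0.2162  0.1269] [ 0.5565 -0.2315  0.12  ] [ 0.5858 -0.1977  0.133 ] circ 
[... 597 characters left out ...]
 z 0.062 0.08 13 [ 0.5589 -0.2009  0.0703] [ 0.5522 -0.2142  0.0625] [ 0.5795 -0.1933  0.0784] circ [ 0.5689 -0.2092] 0.01650581900757831
  z 0.08 0.1 17 [ 0.5604 -0.1998  0.0916] [ 0.5524 -0.2167  0.0805] [ 0.5751 -0.1923  0.0987] circ [ 0.569  -0.2096] 0.016720297810566935
  z 0.1 0.12 10 [ 0.5624 -0.1958  0.1123] [ 0.553  -0.2024  0.1009] [ 0.575  -0.1928  0.1199] circ [ 0.5683 -0.2092] 0.01645941088393206
  z 0.12 0.135 98 [ 0.5675 -0.2087  0.1288] [ 0.5522 -0.2271  0.1203] [ 0.5834 -0.1923  0.1348] circ [ 0.568  -0.2096] 0.012465243479994654m.py:23: RuntimeWarning: Mean of empty slice.
  print(" ",nm,len(u),"centre",m+s_[0]*e1+s_[1]*e2,"rad",rad,"mean",Q.mean(0))
  ret = um.true_divide(
```

```bash
cat > m2.py <<'E'
from h import *
np.set_printoptions(precision=4,suppress=True)
for n in("scene","top"):
    c=dict(np.load(f"{n}0.npz")); P=cloud(c)
    T=P[(abs(P[...,2])<.012)&(P[...,0]>.3)&(P[...,0]<.8)&(abs(P[...,1])<.45)&(c["depth"]>0)]
    T=T[np.hypot(T[:,0]-.55,T[:,1]-.165)>.14]
    a,_,_,_=np.linalg.lstsq(np.c_[T[:,:2]-[.55,0],np.ones(len(T))],T[:,2],rcond=None); r=T[:,2]-np.c_[T[:,:2]-[.55,0],np.ones(len(T))]@a
    print(n,"table",a,"sd",r.std())
    lab=cv2.cvtColor(c["frame"],cv2.COLOR_BGR2LAB).astype(int)
    near=(np.hypot(P[...,0]-.553,P[...,1]-.165)<.075)&(P[...,2]>.03)
    wood=near&(lab[...,2]-128>12)&(np.hypot(P[...,0]-.553,P[...,1]-.165)<.053)
    X=P[wood]; m=np.median(X,0); D=np.c_[X[:,:2]-m[:2],np.ones(len(X))]
    from scipy.optimize import least_squares
    s=least_squares(lambda p:D@p-X[:,2],[0,0,m[2]],loss="soft_l1",f_scale=.002).x
    print(" wood",len(X),"slope",s,"at",m[:2],"res sd",(D@s-X[:,2]).std())
    v,u=np.nonzero(near); A=lab[...,1]-128
    print(" a* max/min",A[near].max(), (lab[...,2]-128)[near].min())
    np.save(f"lab_{n}.npy",lab)
    print(A[wood].mean(), np.percentile(A[near],[50,90,95,98]))
E
python3 m2.py
python3 - <<'E'
import numpy as np,cv2
a=np.load("scene0.npz")["frame"];b=np.load("top0.npz")["frame"]
A=cv2.resize(a[140:195,250:305],(400,400),interpolation=cv2.INTER_CUBIC)
B=cv2.convertScaleAbs(cv2.resize(b[180:240,170:240],(466,400),interpolation=cv2.INTER_CUBIC),alpha=1.6)
cv2.imwrite("pics/c.png",cv2.resize(np.hstack([A,B]),(800,370)))
E
```

```text
scene table [ 0.0014 -0.0003 -0.0016] sd 0.002748038861142958
 wood 487 slope [-0.0007  0.0125  0.0777] at [0.5574 0.161 ] res sd 0.0024349797326910045
 a* max/min 45 -31
11.394250513347023 [ 6. 15. 24. 35.]
top table [0.0014 0.0015 0.001 ] sd 0.002461487845999888
 wood 730 slope [0.0014 0.0061 0.0807] at [0.5549 0.1629] res sd 0.002265578701721372
 a* max/min 31 -16
9.235616438356164 [ 5. 13. 18. 24.]
```

View pics/c.png

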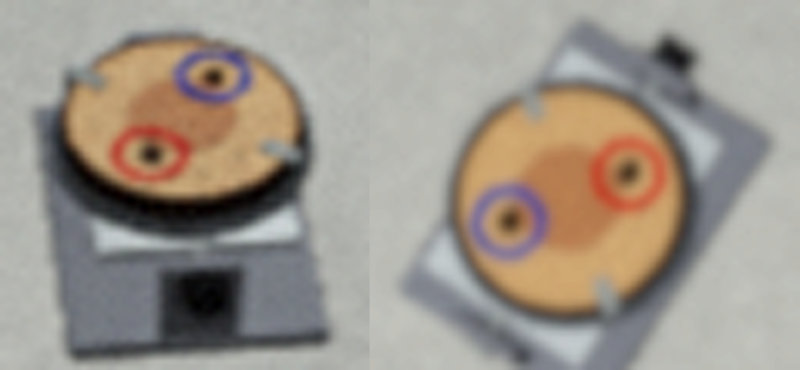

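The face is level to about 0.01 rad in both cameras, at z≈0.0795, so a vertical scope will be square to it. The red ring is lower-left in the scene crop at (150,154) and right in the top crop at (628,174). Next I'll get sub-pixel ring positions from both cameras.

```bash
cat > m3.py <<'E'
from h import *
from scipy.optimize import least_squares
np.set_printoptions(precision=4,suppress=True)
def ringfit(c,ctr,sign,chan,z=.0795):
    lab=cv2.cvtColor(c["frame"],cv2.COLOR_BGR2LAB).astype(float)
    K=c["camera_matrix"]
    a=np.linspace(0,2*np.pi,72,endpoint=False)
    img=cv2.GaussianBlur(sign*lab[...,chan],(0,0),.6).astype(np.float32)
    def score(p,r):
        X=np.c_[p[0]+r*np.cos(a),p[1]+r*np.sin(a),np.full(72,z)]@c["R"].T+c["t"]
        q=X@K.T; q=(q[:,:2]/q[:,2:]).astype(np.float32)
        return cv2.remap(img,q[None,:,0],q[None,:,1],cv2.INTER_LINEAR).mean()
    best=max(((score((x,y),.01675),x,y) for x in ctr[0]+np.arange(-.015,.0151,.0005) for y in ctr[1]+np.arange(-.015,.0151,.0005)))
    return best
if __name__=="__main__":
  px={"scene":((271.8,162.4),(281.2,151)),"top":((211.5,207.7),(192.3,215.2))}
  for n in px:
    c=dict(np.load(f"{n}0.npz")); o=-c["R"].T@c["t"]; out=[]
    for (u,v),s,ch in zip(px[n],(1,-1),(1,2)):
        d=world(c,u,v,1.)-o; p=o+d*(.0795-o[2])/d[2]; b=ringfit(c,p,s,ch); out.append(np.array(b[1:])); print(n,"click",p,"fit",b)
    print(" dist",np.linalg.norm(out[0]-out[1]),"mid",(out[0]+out[1])/2)
E
python3 m3.py
```

```text
scene click [0.5602 0.1399 0.0795] fit (np.float32(160.09177), np.float64(0.5602363038282199), np.float64(0.1404251893802531))
scene click [0.5353 0.2002 0.0795] fit (np.float32(-117.66291), np.float64(0.5343464134357587), np.float64(0.20124601273334652))
 dist 0.06610188331569566 mid [0.5473 0.1708]
top click [0.5596 0.1437 0.0795] fit (np.float32(150.97113), np.float64(0.559058948769542), np.float64(0.14321202770260366))
top click [0.535  0.204  0.0795] fit (np.float32(-121.73953), np.float64(0.5335170196960852), np.float64(0.204511059187576))
 dist 0.06640754024799539 mid [0.5463 0.1739]
```

{"fn": "apply_moves", "kwargs": {"commands": [[0,0,0,0,1]]}}

```text
time: 1.0
ee_pos: [0.2125, 0.5073, 0.2313]
tcp_rot: [-172.8, 90.0, 164.5]
wrist_force: [-0.9, -0.0, -0.2]
opening: 0.0858
```

{"fn": "apply_moves", "kwargs": {"commands": [[0,-0.26,0.3,0,1],[0,-0.26,0.3,0,1],[0,-0.26,0.3,0,1],[0,-0.26,0.3,0,1],[0,-0.26,0.3,0,1],[0,-0.26,0.3,0,1],[0,-0.26,0.3,0,1],[0,-0.26,0.3,0,1],[0,-0.26,0.3,0,1],[0,-0.26,0.3,0,1]]}}

```text
time: 2.0
ee_pos: [0.3891, 0.1506, 0.2314]
tcp_rot: [96.2, 90.0, 73.3]
wrist_force: [-0.8, -0.4, -0.1]
opening: 0.0854
```

```bash
cat > st.py <<'E'
from h import *
from scipy.spatial.transform import Rotation as R
np.set_printoptions(precision=4,suppress=True)
def st(goal=None):
    o=bot.get_obs(); M=R.from_euler("xyz",o["tcp_rot"],degrees=True).as_matrix()
    print("t",o["time"],"q",o["q"],"ee",o["ee_pos"],"F",o["wrist_force"],"open",o["opening"],"y az",np.degrees(np.arctan2(M[1,1],M[0,1])),"x",M[:,0])
    if goal is not None: print("delta tool",M.T@(np.array(goal)-o["ee_pos"]))
    return o,M
E
python3 -c "from st import *; st([.5695,-.2122,.231])"
```

```text
t 2.0 q [ 21.1472 -13.0427  -6.8986  96.1317   0.0159  44.0721] ee [0.3891 0.1506 0.2314] F [-0.8199 -0.3523 -0.1023] open 0.08542307747495928 y az 67.0751094658197 x [ 0.0001  0.0003 -1.    ]
delta tool [ 0.0003 -0.2639  0.3075]
```

{"fn": "apply_moves", "kwargs": {"commands": [[0,-0.264,0.307,0,1],[0,-0.264,0.307,0,1],[0,-0.264,0.307,0,1],[0,-0.264,0.307,0,1],[0,-0.264,0.307,0,1],[0,-0.264,0.307,0,1],[0,-0.264,0.307,0,1],[0,-0.264,0.307,0,1],[0,-0.264,0.307,0,1],[0,-0.264,0.307,0,1],[0,-0.264,0.307,0,1]]}}

```text
time: 3.1
ee_pos: [0.5692, -0.2102, 0.2314]
tcp_rot: [123.9, 90.0, 101.1]
wrist_force: [-1.3, 0.1, 0.4]
opening: 0.0853
```

Run:
```python
from st import *
st([.5695,-.2122,.073])
a=[]
for n in("scene","top"):
    c=cams.camera(n); np.savez(f"{n}1.npz",**c)
    p=c["R"]@np.array([.57,-.21,.15])+c["t"]; q=c["camera_matrix"]@p; u,v=(q[:2]/q[2]).astype(int)
    a.append(cv2.resize(c["frame"][v-50:v+50,u-40:u+40],(400,500),interpolation=cv2.INTER_CUBIC))
a[1]=cv2.convertScaleAbs(a[1],alpha=1.6)
cv2.imwrite("pics/d.png",np.hstack(a))
```

```text
t 3.1 q [-20.2837  13.0649  19.2139  96.1715   0.037    2.5298] ee [ 0.5692 -0.2102  0.2314] F [-1.2611  0.1063  0.4312] open 0.0852888567271121 y az 67.18644807005548 x [-0.0001  0.0007 -1.    ]
delta tool [ 0.1584 -0.0019  0.0011]
```

View pics/d.png

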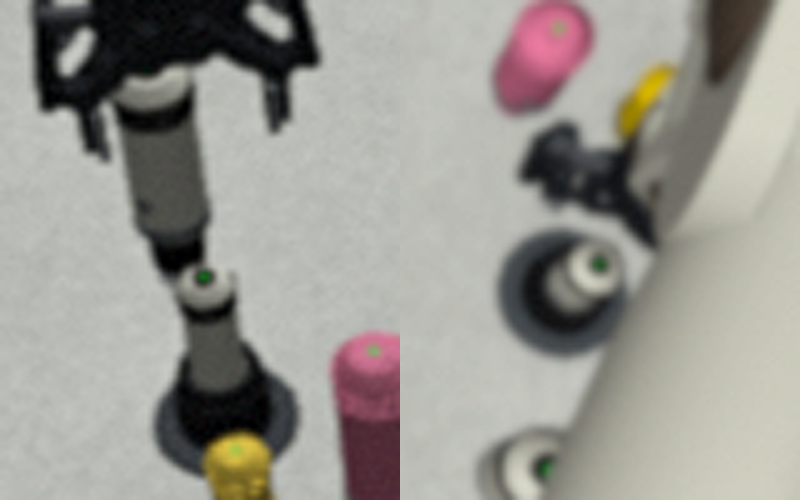

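Run:
```python
from st import *
o,M=st()
for n in("scene","top"):
    c=dict(np.load(f"{n}1.npz")); P=cloud(c).reshape(-1,3); Q=(P-o["ee_pos"])@M
    for lo,hi in((-.028,-.015),(-.04,-.028)):
        k=(abs(Q[:,1])<.08)&(abs(Q[:,2])<.04)&(Q[:,0]>lo)&(Q[:,0]<hi); q=Q[k]
        for s in(-1,1):
            w=q[np.sign(q[:,1])==s]
            if len(w)>3: print(n,lo,s,len(w),"y",np.percentile(w[:,1],[0,5,50,95,100]),"z",np.percentile(w[:,2],[0,5,50,95,100]))
```

```text
t 3.2 q [-20.2848  12.9878  19.192   96.1641   0.0284   2.5075] ee [ 0.569  -0.2102  0.232 ] F [ 0.6454 -0.1877 -0.0074] open 0.0853191857288477 y az 67.20776939932163 x [ 0.0008  0.0002 -1.    ]
scene -0.028 -1 15 y [-0.055  -0.0546 -0.0477 -0.043  -0.0426] z [0.0071 0.0079 0.0128 0.0141 0.0146]
scene -0.028 1 18 y [0.0428 0.043  0.0485 0.0547 0.0551] z [-0.0025  0.0051  0.0112  0.0146  0.0158]
scene -0.04 -1 19 y [-0.0559 -0.0555 -0.0493 -0.0427 -0.0424] z [0.0006 0.0056 0.0106 0.0143 0.0146]
scene -0.04 1 19 y [0.0427 0.0429 0.0498 0.0561 0.0561] z [0.003  0.0053 0.0095 0.0162 0.0168]
top -0.028 1 4 y [0.052  0.0522 0.0541 0.0564 0.0568] z [-0.0082 -0.008  -0.0057 -0.0046 -0.0045]
top -0.04 1 4 y [0.0483 0.0487 0.0514 0.0579 0.0589] z [-0.0099 -0.0099 -0.0093 -0.0058 -0.0053]
```

The scene camera puts the fingers symmetric about the TCP to under 0.5 mm, so I trust it over the top one. The jaws straddle the scope with space all round, so I descend, grip and check.

{"fn": "apply_moves", "kwargs": {"commands": [[0.04,-0.003,0.001,0,1],[0.08,-0.003,0.001,0,1],[0.11,-0.003,0.001,0,1],[0.135,-0.003,0.001,0,1],[0.15,-0.003,0.001,0,1],[0.159,-0.003,0.001,0,1],[0.159,-0.003,0.001,0,1]]}}

```text
time: 3.9
ee_pos: [0.5687, -0.2126, 0.0729]
tcp_rot: [62.4, 90.0, 39.6]
wrist_force: [0.5, 0.3, 0.4]
opening: 0.0854
```

{"fn": "apply_moves", "kwargs": {"commands": [[0,0,0,0,0.2],[0,0,0,0,0.0],[0,0,0,0,-0.1],[0,0,0,0,-0.2],[0,0,0,0,-0.4],[0,0,0,0,-0.6],[0,0,0,0,-1],[0,0,0,0,-1],[0,0,0,0,-1]], "newtons": 40}}

```text
time: 4.8
ee_pos: [0.569, -0.2129, 0.0735]
tcp_rot: [20.6, 89.9, -2.2]
wrist_force: [-0.9, -1.1, 5.1]
opening: 0.0329
```

```bash
python3 -c "from st import *; print(st()[0]['torque'])"
```

```text
t 4.8 q [-20.5215  12.5433   1.1348  78.5084   0.0276   2.2375] ee [ 0.569  -0.2129  0.0735] F [-0.8757 -1.0625  5.0745] open 0.03288453878429749 y az 67.241044451869 x [ 0.0015 -0.0001 -1.    ]
[-0.0095  0.0596  0.0149]
```

{"fn": "apply_moves", "kwargs": {"commands": [[-0.005,0,0,0,-1],[-0.015,0,0,0,-1],[-0.03,0,0,0,-1],[-0.05,0,0,0,-1],[-0.075,0,0,0,-1],[-0.1,0,0,0,-1],[-0.125,0,0,0,-1],[-0.14,0,0,0,-1],[-0.15,0,0,0,-1],[-0.15,0,0,0,-1],[-0.15,0,0,0,-1]]}}

```text
time: 5.9
ee_pos: [0.5688, -0.2128, 0.2231]
tcp_rot: [33.0, 89.9, 10.3]
wrist_force: [0.1, 0.2, -2.0]
opening: 0.033
```

Run:
```python
from st import *
o,M=st([.5602,.1404,.223])
c=cams.camera("scene"); np.savez("scene2.npz",**c)
p=c["R"]@np.array([.57,-.21,.2])+c["t"]; q=c["camera_matrix"]@p; u,v=(q[:2]/q[2]).astype(int)
cv2.imwrite("pics/e.png",cv2.resize(c["frame"][v-40:v+60,u-40:u+40],(480,600),interpolation=cv2.INTER_CUBIC))
P=cloud(c).reshape(-1,3); Q=(P-o["ee_pos"])@M
for lo in np.arange(0,.07,.01):
    k=(abs(Q[:,1])<.04)&(abs(Q[:,2])<.04)&(Q[:,0]>lo)&(Q[:,0]<lo+.01); q=Q[k]
    if len(q)>3: print(round(lo,3),len(q),"y",np.percentile(q[:,1],[5,50,95]),"z",np.percentile(q[:,2],[5,50,95]))
print("lowest",np.sort(Q[(abs(Q[:,1])<.03)&(abs(Q[:,2])<.03),0])[-8:])
```

```text
t 5.9 q [-20.5282  12.852   18.0389  95.1317   0.0329   2.23  ] ee [ 0.5688 -0.2128  0.2231] F [ 0.1072  0.2341 -1.9725] open 0.03296782333100715 y az 67.24185887176034 x [ 0.0011  0.0002 -1.    ]
delta tool [ 0.0002  0.3224 -0.1445]
0.0 34 y [-0.014  -0.0014  0.0157] z [0.0045 0.0132 0.0171]
0.01 32 y [-0.0143  0.0005  0.0144] z [0.0046 0.0123 0.0181]
0.02 34 y [-0.0141  0.0008  0.0164] z [0.0032 0.0138 0.0175]
0.03 13 y [-0.0156  0.0003  0.0106] z [0.0035 0.0102 0.0139]
0.04 20 y [-0.011  -0.0004  0.0119] z [-0.0019  0.0083  0.0124]
0.05 20 y [-0.0114 -0.0013  0.0106] z [0.0037 0.0092 0.0115]
0.06 13 y [-0.0086  0.0004  0.01  ] z [0.0029 0.0071 0.0102]
lowest [0.2203 0.2204 0.2209 0.2213 0.2213 0.222  0.2227 0.2228]
```

View pics/e.png

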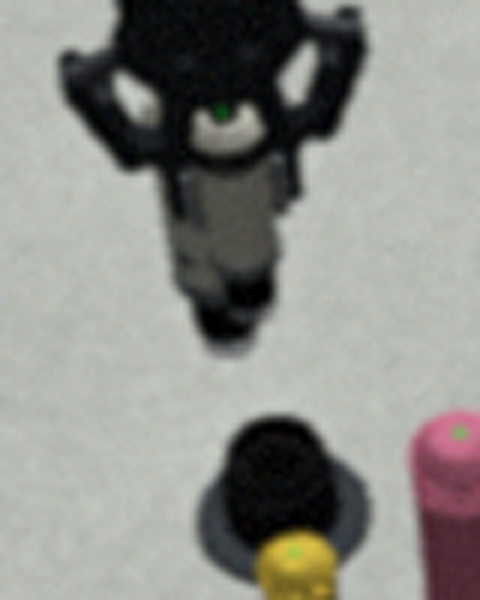

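The scope is gripped, clear of its stand and upright on the tool axis: offsets are about 0 in y and z at every height. By the stand geometry the nose is about 65.5 mm below the TCP. Now I'll carry it over the red ring.

{"fn": "apply_moves", "kwargs": {"commands": [[0,0.015,-0.007,0,-1],[0,0.05,-0.022,0,-1],[0,0.09,-0.04,0,-1],[0,0.13,-0.058,0,-1],[0,0.17,-0.076,0,-1],[0,0.21,-0.094,0,-1],[0,0.25,-0.112,0,-1],[0,0.285,-0.128,0,-1],[0,0.31,-0.139,0,-1],[0,0.322,-0.1445,0,-1],[0,0.322,-0.1445,0,-1],[0,0.322,-0.1445,0,-1]]}}

```text
time: 7.15
ee_pos: [0.5596, 0.1398, 0.2224]
tcp_rot: [-155.1, 90.0, -177.8]
wrist_force: [-0.5, 0.1, -1.1]
opening: 0.0331
```

{"fn": "apply_moves", "kwargs": {"commands": [[0.015,0,0,0,-1],[0.03,0,0,0,-1],[0.045,0,0,0,-1],[0.055,0,0,0,-1],[0.062,0,0,0,-1],[0.062,0,0,0,-1],[0.062,0,0,0,-1]]}}

```text
time: 7.85
ee_pos: [0.5597, 0.1395, 0.1609]
tcp_rot: [31.3, 90.0, 8.6]
wrist_force: [-0.1, -0.8, -1.1]
opening: 0.0332
```

```bash
cat > look.py <<'E'
import sys
from st import *
from m3 import ringfit
def look(tag):
    o,M=st([.560,.140,.1415])
    F=[]
    c=cams.camera("scene"); np.savez(f"scene{tag}.npz",**c)
    for i in range(6): cams.camera("top"); F.append(bot.get_obs()["wrist_force"])
    print("F mean",np.mean(F,0),np.std(F,0))
    p=c["R"]@np.array([.56,.14,.1])+c["t"]; q=c["camera_matrix"]@p; u,v=(q[:2]/q[2]).astype(int)
    cv2.imwrite(f"pics/l{tag}.png",cv2.resize(c["frame"][v-30:v+30,u-35:u+35],(700,600),interpolation=cv2.INTER_CUBIC))
    P=cloud(c).reshape(-1,3); Q=(P-o["ee_pos"])@M
    for lo in np.arange(-.01,.07,.01):
        k=(abs(Q[:,1])<.03)&(abs(Q[:,2])<.03)&(Q[:,0]>lo)&(Q[:,0]<lo+.01)&(P[:,2]>.086); q=Q[k]
        if len(q)>3: print(round(lo,3),len(q),"y",np.percentile(q[:,1],[5,50,95]),"z",np.percentile(q[:,2],[5,50,95]))
    for z in (.0775,.0795): print("blue",ringfit(c,(.5345,.201),-1,2,z),"red",ringfit(c,(.56,.14),1,1,z))
look(sys.argv[1])
E
python3 look.py 3
```

```text
t 7.85 q [13.998   7.7939  5.3549 87.5564 -0.0005 36.7616] ee [0.5597 0.1395 0.1609] F [-0.1226 -0.7551 -1.1217] open 0.033247106081052094 y az 67.23644463018941 x [ 0.0001  0.     -1.    ]
delta tool [0.0194 0.0005 0.0001]
F mean [-0.036  -0.0493 -1.4577] [0.3978 0.4476 0.4545]
-0.01 35 y [-0.0233  0.0002  0.0189] z [0.0072 0.0127 0.0172]
0.0 25 y [-0.0146 -0.0018  0.0103] z [0.0073 0.0141 0.0169]
0.01 25 y [-0.0167 -0.0046  0.0114] z [0.0004 0.0134 0.0173]
0.02 21 y [-0.0173 -0.0049  0.0127] z [0.0009 0.0127 0.0187]
0.03 14 y [-0.0146 -0.0055  0.0087] z [0.0041 0.0112 0.0141]
0.04 17 y [-0.0115 -0.003   0.0077] z [0.001  0.009  0.0137]
0.05 18 y [-0.0121 -0.0055  0.0074] z [-0.0046  0.01    0.014 ]
0.06 11 y [-0.0097 -0.0038  0.0075] z [0.0012 0.0063 0.0102]
blue (np.float32(-119.90622), np.float64(0.5325), np.float64(0.2025)) red (np.float32(155.10896), np.float64(0.559), np.float64(0.14150000000000001))
blue (np.float32(-119.92323), np.float64(0.534), np.float64(0.201)) red (np.float32(155.07098), np.float64(0.561), np.float64(0.14))
```

View pics/l3.png

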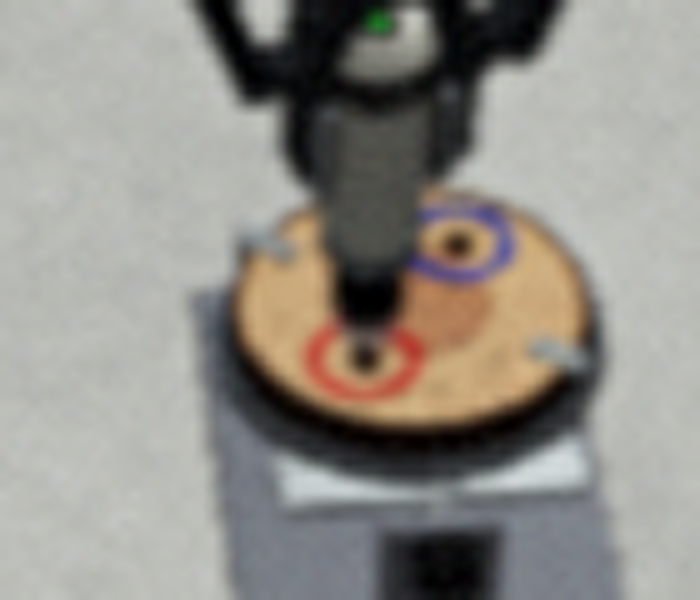

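```bash
cat > ax.py <<'E'
from st import *
import sys
c=dict(np.load(sys.argv[1])); ee=np.array(eval(sys.argv[2])); noz=float(sys.argv[3])
pr=lambda X:(lambda q:q[:2]/q[2])(c["camera_matrix"]@(c["R"]@np.array(X)+c["t"]))
g=cv2.cvtColor(c["frame"],cv2.COLOR_BGR2GRAY).astype(float)
for h in(.014,.018,.022,.026,.030):
    # neck: front surface axis point; camera-facing centre line projects onto axis line
    u,v=pr([ee[0],ee[1],noz+h]); r=int(round(v)); uu=u+(pr([ee[0],ee[1],noz+h+.002])-[u,v])[0]*0
    seg=g[r,int(u)-11:int(u)+12]; bg=np.median(np.r_[seg[:4],seg[-4:]]); w=np.clip(bg-30-seg,0,None); x=np.arange(int(u)-11,int(u)+12)
    # keep the contiguous run round the axis
    print(h,"axis px",round(u,2),"dark centroid",round((w*x).sum()/w.sum(),2),seg.astype(int))
print("mm per px",1000*.01/np.linalg.norm(pr(ee+[.0061,.0079,0])-pr(ee)))
E
python3 ax.py scene3.npz [.5597,.1395,.1609] .0954
```

```text
0.014 axis px 271.89 dark centroid 272.41 [137 172 172 174 174 175 175 168 137  66  11   0   0   0   0  20  77 125
 141 140 133 131 136]
0.018 axis px 271.93 dark centroid 272.39 [129 165 172 173 174 175 174 173 141  67   9   9  13   6   9  21  78 117
 132 127 115 107 112]
0.022 axis px 271.97 dark centroid 272.53 [123 152 170 168 168 174 177 176 137  74  26  31  39  33  24  35  69  99
 101  92  89  91 100]
0.026 axis px 272.01 dark centroid 273.49 [138 164 149 142 159 172 168 128  75  42  43  49  47  43  41  49  67  82
  92 108 115 130 144]
0.03 axis px 272.05 dark centroid 273.69 [119 142 138 132 146 164 149 103  60  56  67  70  73  68  62  51  61 103
 121 104  75  92 141]
mm per px 3.1555148614597375
```

In the image the scope axis and the ring line up sideways to within 0.5 mm. The neck centre is at u=272.3 and the ring at about 272.2. I'll descend to about 3 mm above the face, then go on in small steps while watching the force.

{"fn": "apply_moves", "kwargs": {"commands": [[0.004,0.0005,0,0,-1],[0.008,0.0005,0,0,-1],[0.011,0.0005,0,0,-1],[0.0125,0.0005,0,0,-1],[0.0125,0.0005,0,0,-1]]}}

```text
time: 8.7
ee_pos: [0.5597, 0.1403, 0.1478]
tcp_rot: [-146.6, 90.0, -169.3]
wrist_force: [0.4, 0.1, -1.6]
opening: 0.0331
```

{"fn": "apply_moves", "kwargs": {"commands": [[0.0005,0,0,0,-1],[0.001,0,0,0,-1],[0.0015,0,0,0,-1],[0.002,0,0,0,-1],[0.0025,0,0,0,-1],[0.003,0,0,0,-1],[0.0035,0,0,0,-1],[0.004,0,0,0,-1],[0.0045,0,0,0,-1],[0.0045,0,0,0,-1]]}}

```text
time: 9.7
ee_pos: [0.5598, 0.1403, 0.1433]
tcp_rot: [-145.7, 90.0, -168.5]
wrist_force: [-0.1, -0.3, 2.7]
opening: 0.0333
```

```bash
cat > f.py <<'E'
from st import *
F=[];Z=[]
for i in range(10): cams.camera("top"); o=bot.get_obs(); F.append(o["wrist_force"]); Z.append(o["ee_pos"])
print(o["time"],"F",np.mean(F,0),"sd",np.std(F,0),"ee",np.mean(Z,0))
E
python3 f.py
```

```text
10.2 F [ 0.0761 -0.2839  1.3857] sd [0.4937 0.2353 0.663 ] ee [0.5598 0.1403 0.1433]
```

Contact force is about 2.9 N, taken against the −1.5 N weight baseline. Now I'll check the position at the ring.

```bash
python3 look.py 4; python3 ax.py scene4.npz [.5598,.1403,.1433] .0800
```

```text
t 10.2 q [14.0698  7.8318  3.4536 85.654   0.0045 36.8067] ee [0.5597 0.1403 0.1433] F [-0.0593 -0.4768  1.8602] open 0.03335041673429453 y az 67.263194209256 x [-0.0006 -0.0001 -1.    ]
delta tool [ 0.0018 -0.0002  0.0004]
F mean [ 0.1268 -0.4124  1.4579] [0.5062 0.1459 0.3719]
-0.01 36 y [-0.025  -0.0034  0.022 ] z [0.005  0.0132 0.0179]
0.0 23 y [-0.0155 -0.0026  0.0134] z [0.0043 0.0132 0.0198]
0.01 23 y [-0.0158 -0.0047  0.0122] z [-0.0013  0.0122  0.0183]
0.02 31 y [-0.0163 -0.005   0.0115] z [0.0012 0.0135 0.0174]
0.03 11 y [-0.0155 -0.0036  0.0099] z [0.0004 0.0112 0.0145]
0.04 14 y [-0.0117 -0.0053  0.008 ] z [-0.0001  0.0081  0.0147]
0.05 11 y [-0.0115 -0.0058  0.0065] z [-0.001   0.0066  0.0117]
blue (np.float32(-122.657265), np.float64(0.532), np.float64(0.2025)) red (np.float32(153.13126), np.float64(0.559), np.float64(0.14150000000000001))
blue (np.float32(-122.62685), np.float64(0.534), np.float64(0.201)) red (np.float32(153.10973), np.float64(0.561), np.float64(0.14))
0.014 axis px 271.95 dark centroid 272.34 [127 168 168 168 173 172 175 164 122  54  10   7  16   8   7  25  75 121
 137 140 135 140 137]
0.018 axis px 271.99 dark centroid 272.48 [141 174 174 165 167 175 175 172 140  70  26  29  36  35  28  31  71 115
 136 138 141 140 136]
0.022 axis px 272.03 dark centroid 272.7 [175 174 172 171 175 173 170 130  74  43  45  53  49  47  39  66 108 131
 139 142 137 138 134]
0.026 axis px 272.07 dark centroid 272.7 [168 174 176 177 175 170 144 105  60  51  69  73  70  75  63  59  81 117
 137 135 132 136 136]
0.03 axis px 272.11 dark centroid 272.77 [163 172 175 176 178 167 136  85  64  69  77  82  76  77  77  68  70 105
 125 114 110 112 122]
mm per px 3.182664212346731
```

View pics/l4.png

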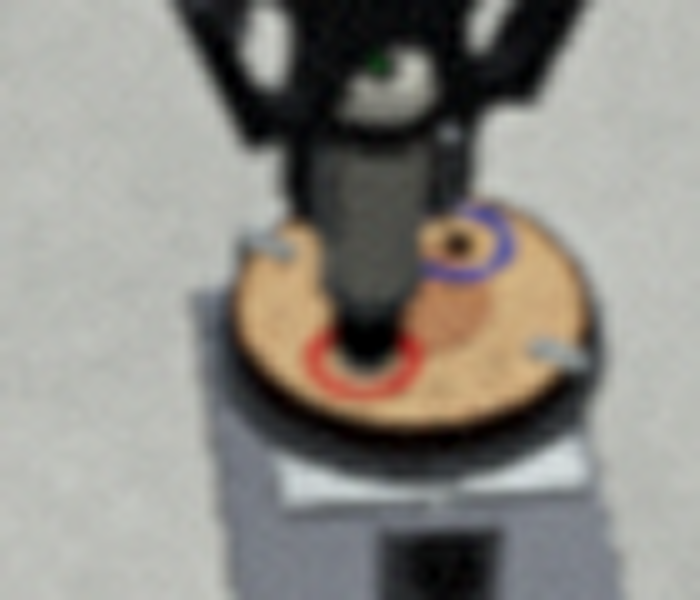

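Run:
```python
from st import *
c=dict(np.load("scene4.npz")); ee=np.array([.5597,.1403,0])
pr=lambda X:(lambda q:q[:2]/q[2])(c["camera_matrix"]@(c["R"]@np.array(X)+c["t"]))
f=np.array([.79,-.61,0]); k=np.array([0,0,1])
print("neck bottom",pr(ee+.013*f+.0868*k),"cap",pr(ee+.011*f+.0795*k))
for nm,r in(("scene fit ring",[.5602,.1404]),("tcp",ee[:2])):
    e=np.r_[r,.0795]; print(nm,pr(e),[round(pr(e+s*f)[1],2) for s in(-.019,-.0145,.0145,.019)])
for u in(271,272,273): print(u,[(v,tuple(map(int,c["frame"][v,u]))) for v in range(156,170)])
a=dict(np.load("scene0.npz"))
for u in(272,): print("start",[(v,tuple(map(int,a["frame"][v,u]))) for v in range(154,172)])
```

```text
neck bottom [271.9294 163.3353] cap [271.8468 164.5593]
scene fit ring [271.9063 162.3346] [np.float64(158.42), np.float64(159.34), np.float64(165.37), np.float64(166.31)]
tcp [271.7869 162.2639] [np.float64(158.35), np.float64(159.27), np.float64(165.29), np.float64(166.24)]
271 [(156, (67, 70, 69)), (157, (46, 45, 43)), (158, (30, 30, 26)), (159, (7, 8, 6)), (160, (0, 0, 0)), (161, (0, 0, 0)), (162, (18, 19, 18)), (163, (57, 63, 69)), (164, (91, 111, 138)), (165, (96, 122, 186)), (166, (77, 101, 188)), (167, (100, 138, 181)), (168, (68, 99, 126)), (169, (19, 29, 42))]
272 [(156, (70, 73, 74)), (157, (54, 55, 49)), (158, (37, 36, 35)), (159, (15, 18, 13)), (160, (1, 0, 1)), (161, (0, 0, 0)), (162, (7, 6, 6)), (163, (43, 48, 49)), (164, (84, 100, 120)), (165, (98, 126, 181)), (166, (76, 102, 189)), (167, (100, 138, 186)), (168, (80, 115, 144)), (169, (29, 43, 59))]
273 [(156, (66, 72, 69)), (157, (48, 50, 47)), (158, (36, 35, 33)), (159, (10, 8, 8)), (160, (0, 0, 0)), (161, (0, 0, 0)), (162, (11, 9, 8)), (163, (43, 48, 52)), (164, (83, 98, 126)), (165, (90, 114, 183)), (166, (76, 104, 190)), (167, (108, 150, 194)), (168, (97, 136, 167)), (169, (44, 62, 79))]
start [(154, (83, 119, 170)), (155, (83, 119, 170)), (156, (82, 119, 167)), (157, (87, 121, 169)), (158, (67, 97, 168)), (159, (45, 59, 169)), (160, (53, 75, 145)), (161, (56, 79, 113)), (162, (29, 38, 56)), (163, (29, 41, 56)), (164, (79, 108, 136)), (165, (96, 130, 184)), (166, (70, 96, 182)), (167, (95, 132, 177)), (168, (80, 112, 141)), (169, (29, 41, 58)), (170, (3, 7, 13)), (171, (10, 13, 17))]
```

{"fn": "apply_moves", "kwargs": {"commands": [[0.0003,0,0,0,-1],[0.0006,0,0,0,-1],[0.0006,0,0,0,-1],[0.0006,0,0,0,-1]]}}

```text
time: 10.95
ee_pos: [0.5597, 0.1403, 0.1427]
tcp_rot: [-153.9, 90.0, -176.7]
wrist_force: [0.2, -1.0, 1.6]
opening: 0.0332
```

The neck edge is seen at row ≈163, against 163.3 predicted for centring, so the cap is within about 1 mm of the ring centre. Next I'll hold still and average the force.

{"fn": "apply_moves", "kwargs": {"commands": [[0,0,0,0,-1],[0,0,0,0,-1],[0,0,0,0,-1],[0,0,0,0,-1],[0,0,0,0,-1],[0,0,0,0,-1],[0,0,0,0,-1],[0,0,0,0,-1],[0,0,0,0,-1],[0,0,0,0,-1],[0,0,0,0,-1],[0,0,0,0,-1]]}}

```text
time: 12.15
ee_pos: [0.5597, 0.1403, 0.1427]
tcp_rot: [-146.6, 90.0, -169.4]
wrist_force: [-0.3, 0.1, 1.6]
opening: 0.0336
```

```bash
python3 f.py; python3 f.py; python3 f.py; python3 look.py 5
```

```text
12.65 F [ 0.1834 -0.2756  2.0827] sd [0.3336 0.3697 0.4268] ee [0.5597 0.1403 0.1427]
13.15 F [-0.1594 -0.2265  1.9757] sd [0.4644 0.4218 0.6091] ee [0.5597 0.1403 0.1427]
13.65 F [ 0.1631 -0.31    1.7327] sd [0.6069 0.3355 0.1766] ee [0.5597 0.1403 0.1427]
t 13.65 q [14.072   7.8293  3.3896 85.585   0.0053 36.8067] ee [0.5598 0.1403 0.1427] F [ 0.1597 -0.6917  2.0339] open 0.03319593342832819 y az 67.26533981195445 x [-0.0004 -0.     -1.    ]
delta tool [ 0.0012 -0.0002  0.0004]
F mean [-0.0741  0.0857  1.8196] [0.2035 0.7277 0.298 ]
-0.01 35 y [-0.0249 -0.0038  0.0207] z [0.0034 0.0121 0.0188]
0.0 23 y [-0.0163 -0.0051  0.0117] z [0.0042 0.0127 0.0177]
0.01 25 y [-0.0159 -0.0012  0.0131] z [0.0038 0.0122 0.0175]
0.02 26 y [-0.0168 -0.006   0.0129] z [0.0005 0.0136 0.0189]
0.03 10 y [-0.0162 -0.0076  0.008 ] z [-0.0033  0.0084  0.0126]
0.04 19 y [-0.0132 -0.0037  0.0072] z [-0.0006  0.0096  0.014 ]
0.05 12 y [-0.0127 -0.0059  0.0077] z [-0.0002  0.01    0.0173]
blue (np.float32(-122.62381), np.float64(0.532), np.float64(0.2025)) red (np.float32(153.31927), np.float64(0.559), np.float64(0.14150000000000001))
blue (np.float32(-122.58043), np.float64(0.534), np.float64(0.201)) red (np.float32(153.29123), np.float64(0.561), np.float64(0.14))
```

The contact force is steady at about 3.4 N, which is half-way on the spring. The rings haven't moved and the hold has lasted over 2.5 s, so I'm handing it in.

```bash
python3 -c "from h import *; print(bot.job_done())"
```

```text
the job is handed in; nothing more can be done
None
```

I took the small ivory microscope out of its stand and set its nose cap on the red-ringed spot. I handed the job in with it still gripped and pressed there; no verdict is reported.

- **Press:** the wrist force averaged about +1.9 N against a baseline of −1.5 N with the scope hanging free. That is about 3.4 N of contact, roughly half-way in on the spring. It stayed there for about 3 s before hand-in, with the TCP steady to 0.1 mm.
- **Position:** in the scene camera image the neck and ring line up to about 1 mm, both sideways and in depth.
- **Squareness:** the disc face measured level to about 0.01–0.025 rad and the scope is held vertical, well inside 0.14 rad.
- **Disc:** refitting both rings after contact showed no shift beyond the measuring noise of about 1 mm.
- **Other things:** I saw nothing touched along the path, but I did not measure the petri dish, slide box or jar again at the end.
- **Disagreements:** the two cameras differed by 3–5 mm in y. I trusted the scene camera because it agreed with the finger positions above the stand. Near the disc, its depth points put the scope about 2 mm to one side, while the image edges did not. I went with the edges.

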